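# Rebuild the key-blank carousel

## Task

Rebuild the key-blank carousel on its turntable, one part at a time: first the large tray, then the medium tray on it, then the small tray, and the cap last, each pushed over the pin below and sitting fully down and level, then let go. Keep the trays and the cap upright while you carry them so that no keys spill, and leave the oil can, the screwdriver and the bin of blanks where they are.

Things in the scene. Friction and masses are not known exactly. Their poses are not given: they have to be found in the camera images.
- turntable: Turntable of the carousel, fixed to the bench: low round dark-steel disc 130 mm in diameter, 20 mm high, without a rim, with a steel pin at its centre (20 mm in diameter, standing 30 mm above the disc's flat top; the upper 8 mm taper to 12 mm). Origin: centre of its underside, on the bench. A tray seated on it has its underside 20 mm above this origin.
- large_tray: Large tray: grey 12-sided tray of key blanks, 160 mm across. Hub: 56 mm column to a flat shoulder 42 mm above the underside, on it a steel pin to lift by, 20 mm in diameter, top 72 mm above the underside (last 8 mm taper to 12 mm). Socket below, 32 mm wide, 33 mm deep, fits over a pin. Rim 25 mm high. Origin: centre of underside, z up. Seated, undersides stack 42 mm apart. About 0.3 kg.
- medium_tray: Medium tray: as the large one, 128 mm across. Hub: 56 mm column to a flat shoulder 42 mm above the underside, on it a steel pin to lift by, 20 mm in diameter, top 72 mm above the underside (last 8 mm taper to 12 mm). Socket below, 32 mm wide, 33 mm deep, fits over a pin. Rim 25 mm high. Origin: centre of underside, z up. Seated, undersides stack 42 mm apart. About 0.24 kg.
- small_tray: Small tray: as the large one, 96 mm across. Hub: 56 mm column to a flat shoulder 42 mm above the underside, on it a steel pin to lift by, 20 mm in diameter, top 72 mm above the underside (last 8 mm taper to 12 mm). Socket below, 32 mm wide, 33 mm deep, fits over a pin. Rim 25 mm high. Origin: centre of underside, z up. Seated, undersides stack 42 mm apart. About 0.18 kg.
- cap: Cap: closed grey round top piece without rim or compartments, 72 mm in diameter up to 33 mm, bevelled to 52 mm in diameter at 42 mm, with a steel knob 20 mm in diameter on top (from 42 to 72 mm above the underside) to lift it by. Underside socket 32 mm in diameter and 33 mm deep, as on the trays. Origin: centre of the underside, z up. Mass about 0.14 kg.
- oil_can: Bystander: upright plain can 54 mm in diameter, 130 mm high, to the left. Origin: centre of its underside.
- screwdriver: Bystander: screwdriver 190 mm long lying on the bench to the right. Origin: on the underside, near the middle of its length.
- blank_bin: Bystander: low dark open metal bin of key blanks, 90 x 130 x 40 mm, far left of the middle. Origin: centre of its underside.
There are look-alikes about, which are no part of the job. Leave any pink look-alike of the turntable alone.

How it is judged:
On the way, in this order (a step that is already met when the one before it is completed fails the run):
1. the large tray sits on the turntable (horizontal distance between large_tray and turntable below 0.009 m and z of large_tray in the frame of turntable between 0.016 and 0.024 m and angle between large_tray's own z axis and vertical below 0.08 rad), for 0.2 s.
2. the medium tray sits on the large tray (horizontal distance between medium_tray and large_tray below 0.009 m and z of medium_tray in the frame of large_tray between 0.038 and 0.046 m and angle between medium_tray's own z axis and vertical below 0.08 rad), for 0.2 s.
3. the small tray sits on the medium tray (horizontal distance between small_tray and medium_tray below 0.009 m and z of small_tray in the frame of medium_tray between 0.038 and 0.046 m and angle between small_tray's own z axis and vertical below 0.08 rad), for 0.2 s.
4. the cap sits on the small tray (horizontal distance between cap and small_tray below 0.009 m and z of cap in the frame of small_tray between 0.038 and 0.046 m and angle between cap's own z axis and vertical below 0.08 rad), for 0.2 s.
At the end, for the whole second after the job is handed in: The large tray on the turntable, the medium on the large, the small on the medium and the cap on the small, each within 9 mm of the centre of the part below, fully down (within 4 mm), level within about 4.5 degrees, released and at rest (all of step 1 and all of step 2 and all of step 3 and all of step 4 and linear speed of each of large_tray, medium_tray, small_tray, cap below 0.02 m/s and contact force between each of large_tray, medium_tray, small_tray, cap and the fingers below 0.1 N); the robot touches nothing.
It fails at once if a tray or the cap is tipped more than about 35 degrees (angle between any of large_tray, medium_tray, small_tray, cap's own z axis and vertical above 0.6 rad).
It fails at once if the can, the screwdriver or the bin is pushed more than 30 mm, or the can knocked over (distance of any of oil_can, screwdriver, blank_bin from where it was at the start of the episode above 0.03 m or angle between oil_can's own z axis and vertical above 0.5 rad).
It also fails if it takes over 128 s, if anything falls off the work surface, if the arm or the gripper's body presses on something with over 40 N, if the wrist force passes 120 N, or if a joint passes its speed limit or range.

## Robot

A 6-joint arm with a two-finger parallel gripper is mounted at the origin on the work surface. World frame = base frame: x ahead of the robot, y to its left, z up, the work surface at z = 0. Lengths are in m, angles in rad, forces in N, time in s.
With the tool pointing down it reaches from about 0.375 to 0.975 m from the base axis. Payload 3.8 kg.
Tool frame: the origin (TCP) lies between the finger pads; the fingertips stand 22 mm ahead of it and the grasp point (between the pads) lies 3 mm ahead of it (bot.finger_overhang is the distance from the TCP to the fingertips, in m); x points along the fingers, y is the direction in which the jaws open and shut, and the axes are right-handed (so a half turn about x gives the same grasp; the last joint's range is limited). The gripper opens to 85 mm and grips with 20 to 120 N. Pads are 22 mm wide; open, the fingers measure 114 mm over their backs; the gripper's body (76 mm by 85 mm) begins 54 mm behind the grasp point. The pads swing forward as they close: fully open they stand 13 mm farther back than shut.
Start: joints at [1.224, 0.264, 1.604, -0, 1.274, -0.037], TCP at [0.206, 0.643, 0.253] pointing down, gripper open.
Joint ranges: [-2.63, 2.63], [-0.94, 2.18], [0.31, 2.57], [-1.31, 4.45], [0, 2.66], [-2.55, 2.55]. Speed limits (rad/s): [2.57, 2.57, 3.14, 3.14, 3.14, 3.14].

## Interface

Orientations are given as a rotation vector (axis times angle).
In Python, from workcell import bot gives the robot as it stands. The module is installed in compiled form; this text tells all that it offers.
- The arm moves only by the tool arm_command, never from a script. Its argument "series" is a list that holds one entry, the list of rows, each a list of 7 numbers: the turn, a rotation vector about the tool's x, y, z in rad, then the shift along the tool's x, y, z in cm, then the opening, from 0 (shut) to 1 (fully open). In form: [[[rx, ry, rz, x, y, z, grip], ...]]. A call has 1 to 10 rows; each row shifts and turns the pose as measured when the row begins, along the tool's axes as they then stand; what a row does not reach is not made up. A row lasts 1/10 s, in which the tool goes at most 50 mm and 8.59 degrees, less where a joint would pass 70% of its speed; a pose out of reach is approached as far as the arm can. A call is refused whole if a number of a shift passes 5 or a number of a turn 0.15, either way. A call with a gripper value outside its range is refused whole. The fingers move at their own pace and stop on an object; "newtons" is the grip in N (left out, the last holds). Time passes only in rows, so rows that do not move let the fingers close. It gives the time, the measured TCP pose, the force and the opening at its end, in the units of the state.
- bot.read_state(): the state, without advancing time (a new reading comes with each control period).
- bot.read_camera(name): name is "scene" or "side" or "wrist"; returns (picture, depth): 384x512x3 uint8, blue, green, red; 384x512 float32, m along the optical axis (not along the pixel's ray), 0 where there is no reading.
- bot.camera_info(name): a dict with "K" (3x3 intrinsics, pixels), "extrinsics" (4x4, takes a point from camera to world coordinates). Camera axes: x right, y down, z forward; pixel columns grow to the right and rows downward; lengths in m; the calibration is good to about 2 mm. The wrist camera is an equidistant fisheye: a pixel r from the principal point sees the ray r / f radians off the axis. A picture is of the moment at which its call begins: read the wrist's pose just before it. camera_info takes no time and is no camera call; for the wrist camera it gives the pose at the moment of the call.
- bot.finish_job(): hands the job in, once; it reports no verdict.
The state is a dict: "time": time; "q": joint angles; "joint_vel": joint speeds; "joint_torque": joint torques, N m; "tool_pos": TCP position; "tcp_rot": TCP orientation; "wrist_force": force on the tool from outside, world axes, zero at the start; "torque": the same for the moment, N m; "width": opening from 0.0 (shut) to 1.0 (fully open).
Only numpy, scipy, OpenCV 4.12 (cv2) and the standard library are available. Lean on these libraries where they do the work, as an engineer would, in place of code of your own. Each camera call takes 0.05 s, during which the arm holds its last target.

## Working session

There is one attempt and no reset: what is moved stays moved. The work goes in short steps, Python scripts to look and compute and a tool call to move; the robot and the scene stay as the last step left them, time stands still between calls to the robot, and variables do not carry over. Pictures are saved under pics/ and viewed, and the job is handed in when it is done.

Besides the shell and the picture viewer there is one more tool, called after "Emit:" as a command line: name --argument value ..., lists and objects as JSON in quotes. arm_command: Moves the arm, as the interface text tells. Its arguments: {"type":"object","properties":{"series":{"type":"array"},"newtons":{"type":"number"}},"required":["series"]}

```bash
mkdir -p pics
python3 - <<'E'
from workcell import bot
import cv2
print(bot.read_state())
for n in ("scene","side","wrist"):
    i=bot.camera_info(n); print(n,i)
    p,d=bot.read_camera(n); cv2.imwrite(f"pics/{n}0.png",p)
    import numpy as np; np.save(f"pics/{n}0.npy",d)
E
```

```text
{'time': 0.0, 'q': array([ 1.22409549e+00,  2.64737322e-01,  1.60539494e+00, -1.31185488e-05,
        1.27371453e+00, -3.69152885e-02]), 'joint_vel': array([ 0.00140885, -0.00106868,  0.00051187, -0.00114835,  0.0017841 ,
        0.00094783]), 'joint_torque': array([-5.41429035e-04, -5.15123749e+01, -3.67310572e+01, -1.45737354e-04,
        1.29148556e-02, -9.08468701e-05]), 'tool_pos': array([0.2055552 , 0.64220837, 0.25196134]), 'tcp_rot': array([ 0.24139432,  1.55750565, -0.24488556]), 'wrist_force': array([-0.52508808,  1.05379853, -0.34732452]), 'torque': array([ 0.01983315,  0.03456638, -0.02215557]), 'width': 0.9996003722408384}
scene {'K': array([[410.61377817,   0.        , 252.12438757],
       [  0.        , 410.61377817, 187.81077648],
       [  0.        ,   0.        ,   1.        ]]), 'extrinsics': array([[ 0.67515918,  0.54133406, -0.50111627,  1.22255788],
       [ 0.73762651, -0.48787915,  0.46677732, -0.61559497],
       [ 0.00819829, -0.68478564, -0.72869844,  0.98928994],
       [ 0.        ,  0.        ,  0.        ,  1.        ]])}
side {'K': array([[470.08606653,   0.        , 257.38871458],
       [  0.        , 470.08606653, 194.38937272],
       [  0.        ,   0.        ,   1.        ]]), 'extrinsics': array([[ 0.73202512, -0.47327274,  0.4900532 , -0.16698244],
       [-0.68106386, -0.52638547,  0.50898954, -0.71371658],
       [ 0.01706601, -0.70635066, -0.70765634,  1.03782699],
       [ 0.        ,  0.        ,  0.        ,  1.        ]])}
wrist {'K': array([[297.31863964,   0.        , 252.71120581],
       [  0.        , 297.31863964, 199.0778333 ],
       [  0.        ,   0.        ,   1.        ]]), 'extrinsics': array([[ 0.30547274,  0.91250072,  0.27208241,  0.13622428],
       [ 0.95219872, -0.29213603, -0.08929802,  0.66335049],
       [-0.00199943,  0.28635463, -0.95812161,  0.37293492],
       [ 0.        ,  0.        ,  0.        ,  1.        ]])}
```

View pics/scene0.png

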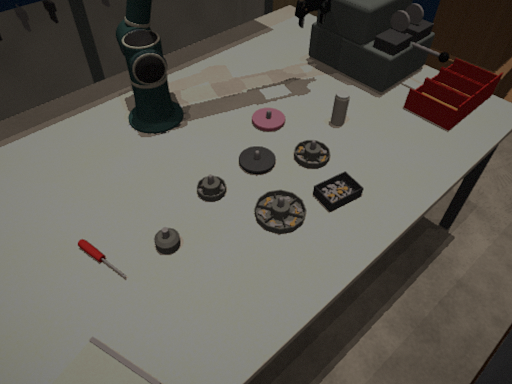

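View pics/side0.png

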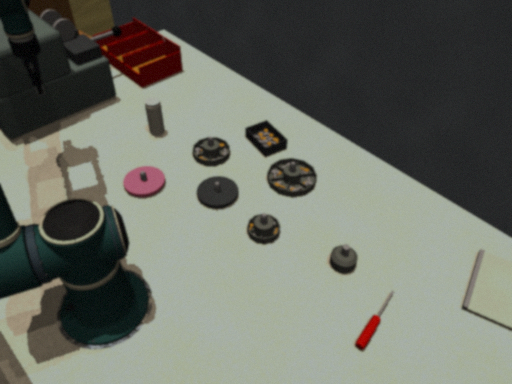

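View pics/wrist0.png

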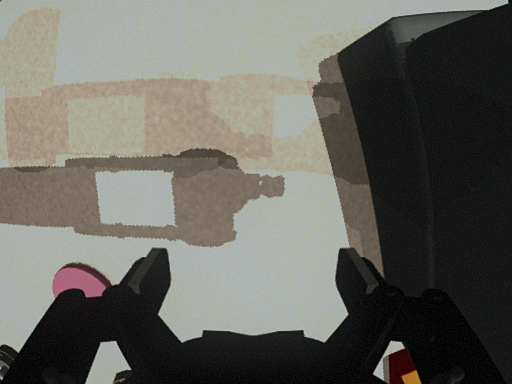

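```bash
cat > h.py <<'E'
import numpy as np, cv2
from workcell import bot
def cloud(n,d):
    i=bot.camera_info(n);K=i["K"];E=i["extrinsics"]
    v,u=np.mgrid[:384,:512]
    P=np.stack([(u-K[0,2])/K[0,0]*d,(v-K[1,2])/K[1,1]*d,d],-1)
    W=P@E[:3,:3].T+E[:3,3]; W[d<=0]=np.nan
    return W
def proj(n,p):
    i=bot.camera_info(n);K=i["K"];E=i["extrinsics"]
    c=E[:3,:3].T@(np.array(p)-E[:3,3]);return K[0,0]*c[0]/c[2]+K[0,2],K[1,1]*c[1]/c[2]+K[1,2]
def near(W,c,r,z0,z1):
    m=(np.hypot(W[...,0]-c[0],W[...,1]-c[1])<r)&(W[...,2]>z0)&(W[...,2]<z1)
    return W[m]
E
python3 - <<'E'
from h import *
px={"scene":dict(tt=(257,159),pink=(268,119),L=(281,211),M=(312,153),S=(211,187),cap=(167,240),can=(340,97),bin=(338,191)),
"side":dict(tt=(217,193),pink=(145,182),L=(291,178),M=(211,152),S=(263,228),cap=(343,260),can=(153,104),bin=(266,138))}
c0={}
for n in ("scene","side"):
    W=cloud(n,np.load(f"pics/{n}0.npy"))
    for k,(u,v) in px[n].items():
        c=c0.setdefault(k,W[v,u])
        A=near(W,c,.1,.008,.2)
        R=.1
        mx=np.nanmax(A[:,2]); T=A[A[:,2]>mx-.012]
        c1=T[:,:2].mean(0)
        B=near(W,c1,.09,.008,.2)
        pix=near(W,c1,.02,mx-.03,.2)
        print(n,k,"pix",np.round(W[v,u],3),"top",round(mx,4),"topctr",np.round(c1,4),len(T),"bbox ctr",np.round((B.min(0)+B.max(0))[:2]/2,4),"ext",np.round(np.ptp(B,axis=0)[:2],3),"z90",np.round(np.percentile(B[:,2],[10,50]),3))
E
```

```text
scene tt pix [0.467 0.11  0.021] top 0.0531 topctr [0.4621 0.1146] 20 bbox ctr [0.4623 0.1156] ext [0.131 0.132] z90 [0.016 0.02 ]
scene pink pix [0.328 0.297 0.019] top 0.053 topctr [0.3229 0.3047] 16 bbox ctr [0.322 0.306] ext [0.129 0.132] z90 [0.015 0.02 ]
scene L pix [ 0.7   -0.009  0.041] top 0.0751 topctr [0.682  0.0067] 25 bbox ctr [0.6809 0.0093] ext [0.156 0.159] z90 [0.01  0.018]
scene M pix [0.586 0.259 0.039] top 0.0745 topctr [0.5716 0.277 ] 21 bbox ctr [0.5684 0.2795] ext [0.131 0.131] z90 [0.01  0.021]
scene S pix [ 0.48  -0.102  0.04 ] top 0.0733 topctr [ 0.4652 -0.0905] 29 bbox ctr [ 0.4629 -0.0891] ext [0.097 0.094] z90 [0.012 0.025]
scene cap pix [ 0.561 -0.324  0.044] top 0.0747 topctr [ 0.5463 -0.3168] 45 bbox ctr [ 0.5448 -0.3169] ext [0.075 0.071] z90 [0.018 0.039]
scene can pix [0.507 0.485 0.124] top 0.1355 topctr [0.5039 0.5027] 91 bbox ctr [0.505  0.5023] ext [0.054 0.055] z90 [0.023 0.084]
scene bin pix [0.747 0.21  0.01 ] top 0.0446 topctr [0.7519 0.2015] 222 bbox ctr [0.7497 0.2011] ext [0.114 0.148] z90 [0.01 0.02]
side tt pix [0.449 0.104 0.022] top 0
[... 323 characters left out ...]
t [0.164 0.158] z90 [0.01  0.018]
side M pix [0.549 0.256 0.034] top 0.0756 topctr [0.5651 0.2769] 22 bbox ctr [0.5677 0.2807] ext [0.13  0.133] z90 [0.011 0.021]
side S pix [ 0.441 -0.108  0.047] top 0.0744 topctr [ 0.4587 -0.0912] 34 bbox ctr [ 0.4602 -0.0896] ext [0.097 0.096] z90 [0.012 0.026]
side cap pix [ 0.522 -0.328  0.044] top 0.0755 topctr [ 0.541  -0.3173] 48 bbox ctr [ 0.5444 -0.3173] ext [0.078 0.07 ] z90 [0.018 0.039]
side can pix [0.49  0.482 0.134] top 0.1357 topctr [0.4991 0.5027] 114 bbox ctr [0.5225 0.4875] ext [0.103 0.09 ] z90 [0.021 0.084]
side bin pix [0.756 0.208 0.012] top 0.0452 topctr [0.7455 0.1989] 210 bbox ctr [0.7461 0.2034] ext [0.118 0.15 ] z90 [0.011 0.022]
```

```bash
cat > plan.py <<'E'
import sys
from h import *
from scipy.spatial.transform import Rotation as Ro
def plan(*targets):
    s=bot.read_state();R=Ro.from_rotvec(s["tcp_rot"]).as_matrix();p=s["tool_pos"].copy()
    print("t",round(s["time"],2),"p",np.round(p,4),"w",round(s["width"],3),"F",np.round(s["wrist_force"],1),"q",np.round(s["q"],2))
    # tilt correction: rotate so that tool x = -z
    x=R[:,0]; rv=np.cross(x,[0,0,-1]); print("tilt corr tool rv",np.round(R.T@rv,4),"toolx",np.round(x,3),"tooly",np.round(R[:,1],3))
    for t in targets:
        d=np.array(t)-p; c=R.T@d*100
        print("to",t,"cm",np.round(c,2),"norm",round(np.linalg.norm(c),1)); p=np.array(t)
if __name__=="__main__": plan(*[eval(a) for a in sys.argv[1:]])
E
python3 plan.py "(.68,.009,.2)" "(.68,.009,.1)" "(.68,.009,.067)"; python3 -c "
from workcell import bot
print(bot.finger_overhang);print(bot.read_state()['tool_pos'],bot.read_state()['tcp_rot'])"
python3 - <<'E'
import cv2
a=cv2.imread('pics/scene0.png')[95:265,140:375]
b=cv2.imread('pics/side0.png')[120:280,110:370]
cv2.imwrite('pics/crop.png',np.vstack([cv2.resize(a,(780,300)),cv2.resize(b,(780,300))])) if 0 else cv2.imwrite('pics/crop.png',cv2.resize(a,None,fx=3.3,fy=3.3,interpolation=3))
E
```

```text
t 0.15 p [0.2056 0.6424 0.2522] w 1.0 F [-0.3  0.2  0.1] q [ 1.22  0.26  1.61 -0.    1.27 -0.04]
tilt corr tool rv [ 0.     -0.0001  0.0018] toolx [-0.001 -0.002 -1.   ] tooly [ 0.305  0.952 -0.002]
to (0.68, 0.009, 0.2) cm [  5.3  -45.85  64.49] norm 79.3
to (0.68, 0.009, 0.1) cm [10.    0.02  0.  ] norm 10.0
to (0.68, 0.009, 0.067) cm [3.3  0.01 0.  ] norm 3.3
0.022
[0.20562923 0.64235742 0.25223177] [ 0.24180106  1.55741457 -0.24453975]
```

View pics/crop.png

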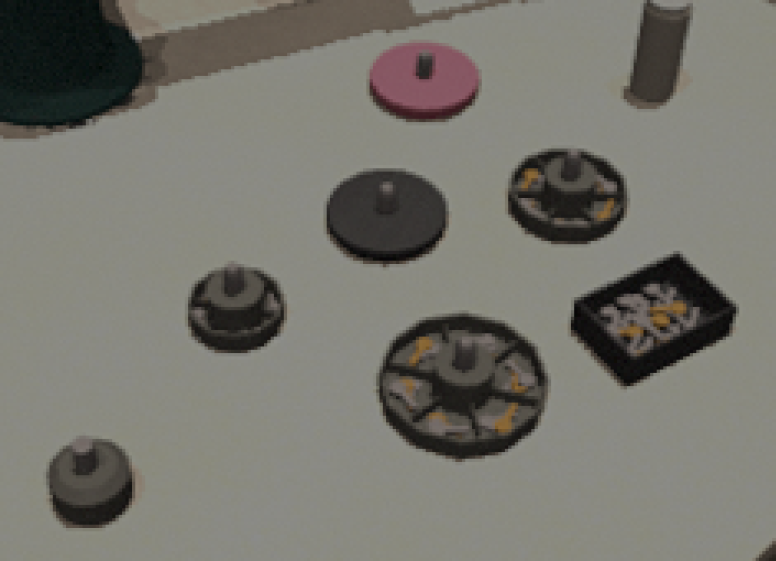

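Scene: dark turntable at (257,159), whose only look-alike is the pink disc at (268,119). The trays measure 0.158 m for the large at (281,211), 0.131 m for the medium at (312,153) and 0.096 m for the small at (211,187). The cap is at (167,240). The choice follows the sizes and the dark-steel colour.

Emit:
arm_command --series '[[[0, 0, 0, 0, -2.3, 3.2, 0.6], [0, 0, 0, 0, -2.3, 3.2, 0.6], [0, 0, 0, 0, -2.3, 3.2, 0.6], [0, 0, 0, 0, -2.3, 3.2, 0.6], [0, 0, 0, 0, -2.3, 3.2, 0.6], [0, 0, 0, 0, -2.3, 3.2, 0.6], [0, 0, 0, 0, -2.3, 3.2, 0.6], [0, 0, 0, 0, -2.3, 3.2, 0.6], [0, 0, 0, 0, -2.3, 3.2, 0.6], [0, 0, 0, 0, -2.3, 3.2, 0.6]]]' --newtons 60

```text
time: 1.15
tool_pos: [0.444, 0.3174, 0.2479]
tcp_rot: [0.231, 1.562, -0.24]
wrist_force: [0.1, 0.8, 0.3]
width: 0.602
```

```bash
python3 plan.py "(.68,.009,.2)" "(.68,.009,.1)" "(.68,.009,.067)"
```

```text
t 1.15 p [0.444  0.3174 0.2479] w 0.602 F [0.1 0.8 0.3] q [ 0.58  0.03  1.88 -0.    1.24 -0.69]
tilt corr tool rv [ 0.     -0.0027  0.0058] toolx [-0.004 -0.005 -1.   ] tooly [ 0.295  0.955 -0.006]
to (0.68, 0.009, 0.2) cm [  4.83 -22.46  31.67] norm 39.1
to (0.68, 0.009, 0.1) cm [10.    0.06  0.03] norm 10.0
to (0.68, 0.009, 0.067) cm [3.3  0.02 0.01] norm 3.3
```

Emit:
arm_command --series '[[[0, 0, 0.005, 0.3, -2.5, 3.5, 0.6], [0, 0, 0, 0.3, -2.5, 3.5, 0.6], [0, 0, 0, 0.3, -2.5, 3.5, 0.6], [0, 0, 0, 0.5, -2.5, 3.5, 0.6], [0, 0, 0, 0.5, -2.5, 3.5, 0.6], [0, 0, 0, 0.5, -2.5, 3.5, 0.6], [0, 0, 0, 0.5, -2.5, 3.5, 0.6], [0, 0, 0, 0.5, -2.5, 3.5, 0.6], [0, 0, 0, 0.5, -2.0, 3.0, 0.6], [0, 0, 0, 0, 0, 0, 0.6]]]'

```text
time: 2.15
tool_pos: [0.6832, -0.0032, 0.2038]
tcp_rot: [0.239, 1.561, -0.24]
wrist_force: [-0.5, 1.1, -0.1]
width: 0.599
```

```bash
python3 plan.py "(.68,.009,.2)" "(.68,.009,.1)" "(.68,.009,.067)"
```

```text
t 2.15 p [ 0.6832 -0.0032  0.2038] w 0.599 F [-0.5  1.1 -0.1] q [-0.04  0.31  1.63  0.    1.2  -1.31]
tilt corr tool rv [ 0.     -0.0038  0.001 ] toolx [-0.004  0.    -1.   ] tooly [ 0.3    0.954 -0.001]
to (0.68, 0.009, 0.2) cm [ 0.38  1.07 -0.67] norm 1.3
to (0.68, 0.009, 0.1) cm [10.    0.01  0.04] norm 10.0
to (0.68, 0.009, 0.067) cm [3.3  0.   0.01] norm 3.3
```

Emit:
arm_command --series '[[[0, -0.004, 0, 1.5, 1.1, -0.7, 0.6], [0, 0, 0, 2.0, 0, 0, 0.6], [0, 0, 0, 2.0, 0, 0, 0.6], [0, 0, 0, 2.0, 0, 0, 0.6], [0, 0, 0, 2.0, 0, 0, 0.6], [0, 0, 0, 0.5, 0, 0, 0.6], [0, 0, 0, 0, 0, 0, 0.6]]]'

```text
time: 2.85
tool_pos: [0.6773, 0.0115, 0.0996]
tcp_rot: [0.241, 1.561, -0.241]
wrist_force: [0.2, 0.0, 0.2]
width: 0.6
```

```bash
python3 plan.py "(.68,.009,.1)" "(.68,.009,.067)"
python3 - <<'E'
from h import *
for n in ("wrist","side"):
    p,d=bot.read_camera(n); cv2.imwrite(f"pics/{n}1.png",p)
E
```

```text
t 2.85 p [0.6773 0.0115 0.0996] w 0.6 F [0.2 0.  0.2] q [-0.02  0.4   1.73  0.    1.02 -1.28]
tilt corr tool rv [ 0.     -0.0038  0.0001] toolx [-0.004  0.001 -1.   ] tooly [ 0.302  0.953 -0.   ]
to (0.68, 0.009, 0.1) cm [-0.04 -0.16  0.33] norm 0.4
to (0.68, 0.009, 0.067) cm [3.3  0.   0.01] norm 3.3
```

View pics/wrist1.png

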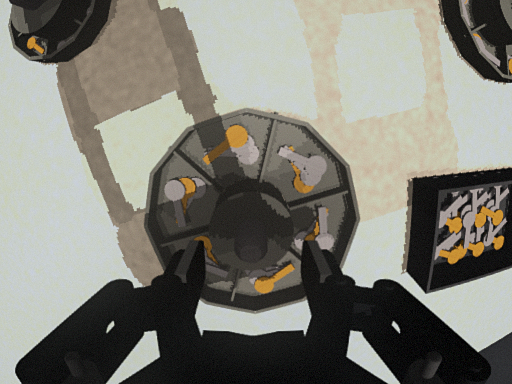

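The large tray's pin at (250,243) lies midway between the fingers. Descending and gripping.

Emit:
arm_command --series '[[[0, 0, 0, 1.0, -0.2, 0.3, 0.6], [0, 0, 0, 1.0, 0, 0, 0.6], [0, 0, 0, 1.0, 0, 0, 0.6], [0, 0, 0, 0.1, 0, 0, 0.6], [0, 0, 0, 0, 0, 0, 0.1], [0, 0, 0, 0, 0, 0, 0.1], [0, 0, 0, 0, 0, 0, 0.1], [0, 0, 0, 0, 0, 0, 0.1], [0, 0, 0, 0, 0, 0, 0.1]]]'

```text
time: 3.85
tool_pos: [0.6831, 0.0083, 0.071]
tcp_rot: [0.242, 1.553, -0.24]
wrist_force: [1.2, 0.2, -1.0]
width: 0.2
```

```bash
python3 plan.py "(.68,.009,.067)"
```

```text
t 3.85 p [0.6831 0.0083 0.071 ] w 0.2 F [ 1.2  0.2 -1. ] q [-0.02  0.43  1.74  0.    0.97 -1.29]
tilt corr tool rv [ 0.      0.0039 -0.0022] toolx [ 0.004  0.001 -1.   ] tooly [0.302 0.953 0.002]
to (0.68, 0.009, 0.067) cm [ 0.4  -0.03 -0.32] norm 0.5
```

Emit:
arm_command --series '[[[0, 0, 0, 0, 0, 0, 0.5], [0, 0, 0, 0, 0, 0, 0.5], [0, 0, 0, 0.3, 0, -0.2, 0.5], [0, 0, 0, 0.3, 0, 0, 0.5], [0, 0, 0, 0, 0, 0, 0.5]]]'

```text
time: 4.35
tool_pos: [0.6817, 0.0089, 0.0656]
tcp_rot: [0.242, 1.551, -0.24]
wrist_force: [0.1, 0.3, -0.1]
width: 0.501
```

```bash
python3 plan.py "(.68,.009,.065)"
```

```text
t 4.35 p [0.6817 0.0089 0.0656] w 0.501 F [ 0.1  0.3 -0.1] q [-0.02  0.43  1.74  0.    0.96 -1.29]
tilt corr tool rv [ 0.      0.0056 -0.0026] toolx [ 0.006  0.001 -1.   ] tooly [0.302 0.953 0.003]
to (0.68, 0.009, 0.065) cm [ 0.06 -0.05 -0.17] norm 0.2
```

Emit:
arm_command --series '[[[0, 0.005, -0.003, 0, 0, -0.1, 0.1], [0, 0, 0, 0, 0, 0, 0.1], [0, 0, 0, 0, 0, 0, 0.1], [0, 0, 0, 0, 0, 0, 0.1], [0, 0, 0, 0, 0, 0, 0.1]]]'

```text
time: 4.85
tool_pos: [0.6806, 0.0092, 0.0656]
tcp_rot: [0.24, 1.558, -0.242]
wrist_force: [-0.4, -0.6, -0.1]
width: 0.206
```

```bash
python3 plan.py "(.68,.009,.18)" "(.46,.116,.18)"
```

```text
t 4.85 p [0.6806 0.0092 0.0656] w 0.206 F [-0.4 -0.6 -0.1] q [-0.02  0.44  1.74 -0.    0.96 -1.29]
tilt corr tool rv [ 0.     -0.0002  0.001 ] toolx [-0.001 -0.001 -1.   ] tooly [ 0.302  0.953 -0.001]
to (0.68, 0.009, 0.18) cm [-11.44  -0.05  -0.05] norm 11.4
to (0.46, 0.116, 0.18) cm [  0.     3.55 -24.21] norm 24.5
```

Emit:
arm_command --series '[[[0, 0, 0, -0.5, 0, 0, 0.1], [0, 0, 0, -1.0, 0, 0, 0.1], [0, 0, 0, -1.0, 0, 0, 0.1], [0, 0, 0, -1.5, 0, 0, 0.1], [0, 0, 0, -1.5, 0, 0, 0.1], [0, 0, 0, -1.5, 0, 0, 0.1], [0, 0, 0, -1.5, 0, 0, 0.1], [0, 0, 0, -1.5, 0, 0, 0.1], [0, 0, 0, -1.0, 0, 0, 0.1], [0, 0, 0, 0, 0, 0, 0.1]]]' --newtons 80

```text
time: 5.85
tool_pos: [0.6805, 0.0094, 0.1863]
tcp_rot: [0.241, 1.557, -0.242]
wrist_force: [1.3, 0.2, -2.9]
width: 0.2
```

```bash
python3 plan.py "(.68,.009,.18)" "(.46,.116,.18)"
python3 - <<'E'
from h import *
for n in ("side",):
    p,d=bot.read_camera(n); cv2.imwrite(f"pics/{n}2.png",p)
E
```

```text
t 5.85 p [0.6805 0.0094 0.1863] w 0.2 F [ 1.3  0.2 -2.9] q [-0.02  0.32  1.66 -0.    1.16 -1.29]
tilt corr tool rv [0.     0.0004 0.0006] toolx [ 0.    -0.001 -1.   ] tooly [ 0.302  0.953 -0.001]
to (0.68, 0.009, 0.18) cm [ 0.63 -0.05 -0.04] norm 0.6
to (0.46, 0.116, 0.18) cm [-1.000e-02  3.550e+00 -2.421e+01] norm 24.5
```

View pics/side2.png

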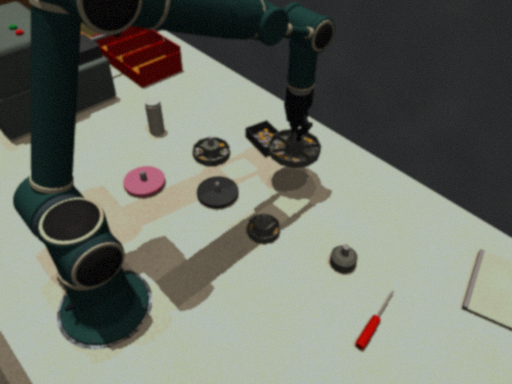

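Tray held level; Fz −2.9 N matches 0.3 kg. Moving it over the turntable.

Emit:
arm_command --series '[[[0, 0, 0, 0, 0.1, -1.0, 0.1], [0, 0, 0, 0, 0.3, -2.0, 0.1], [0, 0, 0, 0, 0.4, -2.9, 0.1], [0, 0, 0, 0, 0.4, -2.9, 0.1], [0, 0, 0, 0, 0.4, -2.9, 0.1], [0, 0, 0, 0, 0.4, -2.9, 0.1], [0, 0, 0, 0, 0.4, -2.9, 0.1], [0, 0, 0, 0, 0.4, -2.8, 0.1], [0, 0, 0, 0, 0.3, -2.0, 0.1], [0, 0, 0, 0, 0.1, -1.0, 0.1]]]'

```text
time: 6.9
tool_pos: [0.4466, 0.1135, 0.1737]
tcp_rot: [0.239, 1.581, -0.248]
wrist_force: [0.9, 0.4, -4.2]
width: 0.201
```

```bash
python3 plan.py  "(.46,.116,.14)"  "(.46,.116,.087)"
```

```text
t 6.9 p [0.4466 0.1135 0.1737] w 0.201 F [ 0.9  0.4 -4.2] q [ 0.19 -0.06  2.12  0.    1.11 -1.07]
tilt corr tool rv [ 0.     -0.0231  0.0093] toolx [-0.025 -0.002 -1.   ] tooly [ 0.304  0.952 -0.009]
to (0.46, 0.116, 0.14) cm [3.33 0.68 1.28] norm 3.6
to (0.46, 0.116, 0.087) cm [5.3  0.05 0.12] norm 5.3
```

Emit:
arm_command --series '[[[0, -0.02, 0.01, 0, 0.4, 0.8, 0.1], [0, 0, 0, 0.5, 0.2, 0.5, 0.1], [0, 0, 0, 1.0, 0, 0, 0.1], [0, 0, 0, 1.0, 0, 0, 0.1], [0, 0, 0, 0.4, 0, 0, 0.1], [0, 0, 0, 0, 0, 0, 0.1]]]'

```text
time: 7.5
tool_pos: [0.4613, 0.1146, 0.1397]
tcp_rot: [0.243, 1.561, -0.243]
wrist_force: [0.4, -0.2, -3.8]
width: 0.201
```

```bash
cat > look.py <<'E'
from h import *
import sys
# usage: tag
for n in ("scene","side"):
    p,d=bot.read_camera(n); cv2.imwrite(f"pics/{n}_{sys.argv[1]}.png",p); np.save(f"pics/{n}_{sys.argv[1]}.npy",d)
E
python3 look.py a; python3 plan.py  "(.46,.116,.12)"  "(.46,.116,.087)"
python3 - <<'E'
from h import *
ims=[]
for n in ("scene","side"):
    p=cv2.imread(f"pics/{n}_a.png"); W=cloud(n,np.load(f"pics/{n}_a.npy"))
    B=near(W,(.46,.116),.1,.06,.105)
    print(n,(B.min(0)+B.max(0))/2,np.ptp(B,axis=0))
    u,v=map(int,proj(n,(.46,.116,.08)));v=max(v,60);ims.append(cv2.resize(p[v-60:v+60,u-80:u+80],None,fx=2.5,fy=2.5))
cv2.imwrite("pics/c_a.png",np.hstack(ims))
E
```

```text
t 7.6 p [0.4616 0.1147 0.1404] w 0.2 F [ 0.1 -0.4 -3.5] q [ 0.19 -0.01  2.13  0.    1.02 -1.07]
tilt corr tool rv [ 0.     -0.0029  0.0001] toolx [-0.003  0.001 -1.   ] tooly [ 0.304  0.953 -0.   ]
to (0.46, 0.116, 0.12) cm [ 2.04  0.08 -0.18] norm 2.1
to (0.46, 0.116, 0.087) cm [3.3  0.   0.01] norm 3.3
scene [0.46227132 0.11386391 0.0881273 ] [0.15937858 0.15843729 0.03369238]
side [0.45918942 0.11482702 0.08814806] [0.15832291 0.16156798 0.0330658 ]
```

View pics/c_a.png

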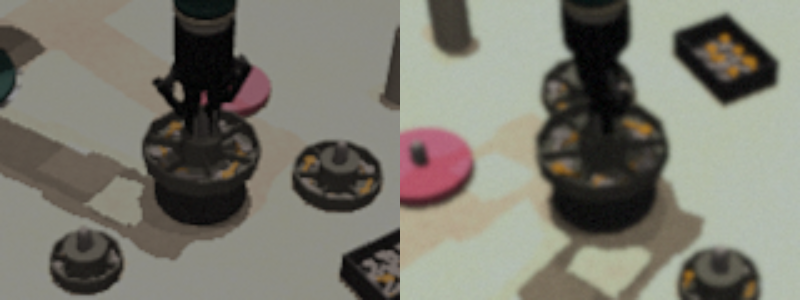

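Tray centre measured at (.4607,.1143), within 2 mm of the turntable. Lowering, with a small correction.

Emit:
arm_command --series '[[[0, 0, 0, 1.0, 0.1, -0.2, 0.1], [0, 0, 0, 1.0, 0, 0, 0.1], [0, 0, 0, 1.0, 0, 0, 0.1], [0, 0, 0, 1.0, 0, 0, 0.1], [0, 0, 0, 0.6, 0, 0, 0.1], [0, 0, 0, 0.4, 0, 0, 0.1], [0, 0, 0, 0, 0, 0, 0.1]]]'

```text
time: 8.3
tool_pos: [0.4598, 0.1165, 0.0861]
tcp_rot: [0.243, 1.56, -0.243]
wrist_force: [-0.5, -0.3, -3.4]
width: 0.203
```

```bash
python3 plan.py  "(.46,.116,.086)"
```

```text
t 8.3 p [0.4598 0.1165 0.0861] w 0.203 F [-0.5 -0.3 -3.4] q [ 0.19  0.06  2.18  0.    0.91 -1.07]
tilt corr tool rv [ 0.     -0.0026 -0.    ] toolx [-0.002  0.001 -1.   ] tooly [0.304 0.953 0.   ]
to (0.46, 0.116, 0.086) cm [ 0.01 -0.04  0.03] norm 0.1
```

Emit:
arm_command --series '[[[0, 0, 0, 0.2, 0, 0, 0.1], [0, 0, 0, 0.1, 0, 0, 0.1]]]'

```text
time: 8.5
tool_pos: [0.4604, 0.1167, 0.0856]
tcp_rot: [0.243, 1.56, -0.243]
wrist_force: [-3.7, -0.7, 1.1]
width: 0.201
```

Contact; weight taken. Opening moderately and rising.

Emit:
arm_command --series '[[[0, 0, 0, 0, 0, 0, 0.6], [0, 0, 0, 0, 0, 0, 0.6], [0, 0, 0, 0, 0, 0, 0.6], [0, 0, 0, -2, 0, 0, 0.6], [0, 0, 0, -3, 0, 0, 0.6], [0, 0, 0, -3, 0, 0, 0.6], [0, 0, 0, -3, 0, 0, 0.6], [0, 0, 0, -3, 0, 0, 0.6], [0, 0, 0, 0, 0, 0, 0.6]]]'

```text
time: 9.4
tool_pos: [0.4636, 0.117, 0.2337]
tcp_rot: [0.245, 1.552, -0.24]
wrist_force: [0.1, 0.2, 0.7]
width: 0.601
```

```bash
cat > meas.py <<'E'
from h import *
import sys
tag,x,y,z0,z1=sys.argv[1],*map(float,sys.argv[2:6])
ims=[]
for n in ("scene","side"):
    p=cv2.imread(f"pics/{n}_{tag}.png"); W=cloud(n,np.load(f"pics/{n}_{tag}.npy"))
    B=near(W,(x,y),.1,z0,z1)
    print(n,np.round((B.min(0)+B.max(0))/2,4),np.round(np.ptp(B,axis=0),3),"zmax",B[:,2].max())
    u,v=map(int,proj(n,(x,y,(z0+z1)/2)));v=max(v,60);ims.append(cv2.resize(p[v-60:v+60,u-80:u+80],None,fx=2.5,fy=2.5))
cv2.imwrite(f"pics/c_{tag}.png",np.hstack(ims))
E
python3 look.py b; python3 meas.py b .46 .116 .02 .12;  python3 plan.py "(.568,.28,.22)" "(.568,.28,.1)" "(.568,.28,.065)"
```

```text
scene [0.4604 0.1163 0.0569] [0.161 0.16  0.073] zmax 0.09363974270170605
side [0.4585 0.1157 0.0586] [0.159 0.161 0.077] zmax 0.09711350588660295
t 9.5 p [0.4611 0.1165 0.2295] w 0.599 F [ 0.1  0.1 -0.7] q [ 0.19 -0.1   2.04  0.    1.2  -1.07]
tilt corr tool rv [ 0.     -0.0016 -0.0007] toolx [-0.001  0.001 -1.   ] tooly [0.305 0.952 0.001]
to (0.568, 0.28, 0.22) cm [ 0.95 18.83  5.21] norm 19.6
to (0.568, 0.28, 0.1) cm [ 1.2e+01 -1.0e-02  2.0e-02] norm 12.0
to (0.568, 0.28, 0.065) cm [ 3.5  -0.    0.01] norm 3.5
```

View pics/c_b.png

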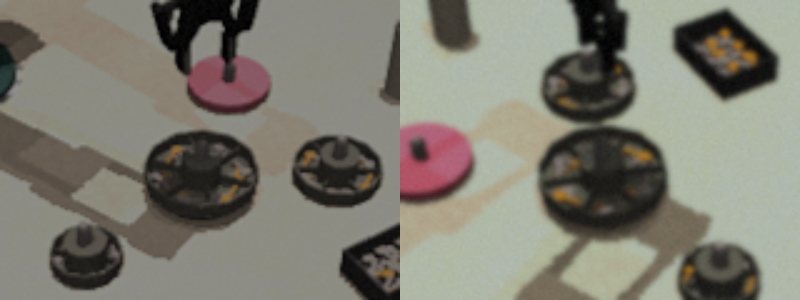

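The large tray is seated and level: centre (.4595,.116), pin top ≈ .093 against the expected .092. Next, the medium tray.

Emit:
arm_command --series '[[[0, 0, 0, 0, 2.3, 0.6, 0.6], [0, 0, 0, 0, 3.2, 0.9, 0.6], [0, 0, 0, 0, 3.3, 0.9, 0.6], [0, 0, 0, 0, 3.3, 0.9, 0.6], [0, 0, 0, 0, 3.3, 0.9, 0.6], [0, 0, 0, 0.5, 2.4, 0.7, 0.6], [0, 0, 0, 1.0, 0.6, 0.2, 0.6], [0, 0, 0, 2.0, 0, 0, 0.6], [0, 0, 0, 2.0, 0, 0, 0.6], [0, 0, 0, 0, 0, 0, 0.6]]]'

```text
time: 10.5
tool_pos: [0.5586, 0.277, 0.1511]
tcp_rot: [0.233, 1.582, -0.256]
wrist_force: [-0.4, -0.5, -0.7]
width: 0.602
```

```bash
python3 plan.py "(.568,.28,.1)" "(.568,.28,.065)"
```

```text
t 10.5 p [0.5586 0.277  0.1511] w 0.602 F [-0.4 -0.5 -0.7] q [ 0.42  0.27  1.8   0.    1.11 -0.84]
tilt corr tool rv [ 0.     -0.0226  0.0185] toolx [-0.027 -0.011 -1.   ] tooly [ 0.306  0.952 -0.018]
to (0.568, 0.28, 0.1) cm [5.08 0.67 0.92] norm 5.2
to (0.568, 0.28, 0.065) cm [3.5  0.06 0.08] norm 3.5
```

Emit:
arm_command --series '[[[0, -0.022, 0.018, 1, 0.4, 0.6, 0.6], [0, 0, 0, 2, 0.2, 0.3, 0.6], [0, 0, 0, 1.5, 0, 0, 0.6], [0, 0, 0, 0.5, 0, 0, 0.6], [0, 0, 0, 0, 0, 0, 0.6]]]'

```text
time: 11.0
tool_pos: [0.5656, 0.2763, 0.0968]
tcp_rot: [0.242, 1.563, -0.249]
wrist_force: [-0.7, 0.1, 0.3]
width: 0.598
```

```bash
python3 plan.py "(.568,.28,.1)" "(.568,.28,.065)"
```

```text
t 11.0 p [0.5656 0.2763 0.0968] w 0.598 F [-0.7  0.1  0.3] q [ 0.42  0.32  1.84 -0.    0.99 -0.84]
tilt corr tool rv [ 0.     -0.0049  0.0053] toolx [-0.006 -0.004 -1.   ] tooly [ 0.307  0.952 -0.005]
to (0.568, 0.28, 0.1) cm [-0.33  0.42  0.12] norm 0.5
to (0.568, 0.28, 0.065) cm [3.5  0.02 0.02] norm 3.5
```

Emit:
arm_command --series '[[[0, -0.005, 0.005, 0.5, 0.4, 0.1, 0.6], [0, 0, 0, 1.0, 0, 0, 0.6], [0, 0, 0, 1.0, 0, 0, 0.6], [0, 0, 0, 0.6, 0, 0, 0.6], [0, 0, 0, 0, 0, 0, 0.6], [0, 0, 0, 0, 0, 0, 0.6]]]'

```text
time: 11.6
tool_pos: [0.5691, 0.2807, 0.0655]
tcp_rot: [0.246, 1.554, -0.243]
wrist_force: [0.3, 0.0, 0.8]
width: 0.603
```

```bash
python3 plan.py "(.568,.28,.0655)"
```

```text
t 11.6 p [0.5691 0.2807 0.0655] w 0.603 F [0.3 0.  0.8] q [ 0.42  0.36  1.85 -0.    0.93 -0.84]
tilt corr tool rv [ 0.      0.003  -0.0024] toolx [ 0.004  0.001 -1.   ] tooly [0.307 0.952 0.002]
to (0.568, 0.28, 0.0655) cm [-0.01 -0.11 -0.09] norm 0.1
```

Emit:
arm_command --series '[[[0, 0.003, -0.002, 0, -0.1, -0.1, 0.1], [0, 0, 0, 0, 0, 0, 0.1], [0, 0, 0, 0, 0, 0, 0.1], [0, 0, 0, 0, 0, 0, 0.1], [0, 0, 0, 0, 0, 0, 0.1], [0, 0, 0, 0, 0, 0, 0.1]]]'

```text
time: 12.2
tool_pos: [0.5682, 0.2802, 0.0662]
tcp_rot: [0.246, 1.556, -0.244]
wrist_force: [0.3, 0.3, -0.0]
width: 0.204
```

Emit:
arm_command --series '[[[0, 0, 0, -0.5, 0, 0, 0.1], [0, 0, 0, -1.0, 0, 0, 0.1], [0, 0, 0, -1.5, 0, 0, 0.1], [0, 0, 0, -2, 0, 0, 0.1], [0, 0, 0, -2, 0, 0, 0.1], [0, 0, 0, -2, 0, 0, 0.1], [0, 0, 0, -2, 0, 0, 0.1], [0, 0, 0, -1.5, 0, 0, 0.1], [0, 0, 0, -1.0, 0, 0, 0.1], [0, 0, 0, 0, 0, 0, 0.1]]]'

```text
time: 13.2
tool_pos: [0.5678, 0.2799, 0.2141]
tcp_rot: [0.246, 1.554, -0.243]
wrist_force: [1.1, 1.0, -2.2]
width: 0.2
```

```bash
python3 plan.py "(.46,.1165,.2)"  "(.46,.1165,.1285)"; python3 look.py c;python3 meas.py c .568 .28 .1 .18
```

```text
t 13.2 p [0.5678 0.2799 0.2141] w 0.2 F [ 1.1  1.  -2.2] q [ 0.42  0.21  1.74  0.    1.18 -0.84]
tilt corr tool rv [ 0.      0.0024 -0.0024] toolx [ 0.003  0.002 -1.   ] tooly [0.307 0.952 0.002]
to (0.46, 0.1165, 0.2) cm [  1.36 -18.87  -5.24] norm 19.6
to (0.46, 0.1165, 0.1285) cm [ 7.15 -0.02 -0.02] norm 7.2
scene [0.5691 0.2801 0.1632] [0.129 0.131 0.033] zmax 0.17987296904530192
side [0.5667 0.2787 0.162 ] [0.131 0.132 0.034] zmax 0.17916263774203012
```

View pics/c_c.png

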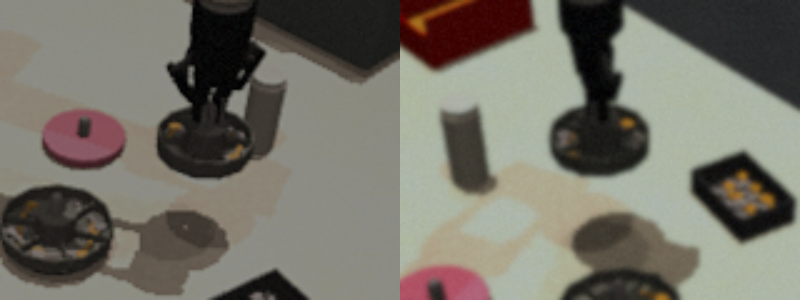

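Emit:
arm_command --series '[[[0, 0, 0, 0, -1.0, -0.3, 0.1], [0, 0, 0, 0, -2.0, -0.55, 0.1], [0, 0, 0, 0, -2.7, -0.75, 0.1], [0, 0, 0, 0, -2.8, -0.75, 0.1], [0, 0, 0, 0, -2.8, -0.75, 0.1], [0, 0, 0, 0, -2.7, -0.75, 0.1], [0, 0, 0, 0, -1.8, -0.5, 0.1], [0, 0, 0, 0, -1.0, -0.3, 0.1], [0, 0, 0, 0, -0.4, 0, 0.1], [0, 0, 0, 0, 0, 0, 0.1]]]'

```text
time: 14.3
tool_pos: [0.4542, 0.1191, 0.1979]
tcp_rot: [0.235, 1.581, -0.255]
wrist_force: [-0.1, 0.3, -2.7]
width: 0.199
```

```bash
python3 plan.py "(.46,.1165,.165)"  "(.46,.1165,.128)"
```

```text
t 14.3 p [0.4542 0.1191 0.1979] w 0.199 F [-0.1  0.3 -2.7] q [ 0.21 -0.07  2.07 -0.    1.16 -1.05]
tilt corr tool rv [ 0.     -0.0218  0.0164] toolx [-0.026 -0.009 -1.   ] tooly [ 0.306  0.952 -0.016]
to (0.46, 0.1165, 0.165) cm [ 3.28 -0.02  0.7 ] norm 3.4
to (0.46, 0.1165, 0.128) cm [3.7  0.06 0.08] norm 3.7
```

Emit:
arm_command --series '[[[0, -0.022, 0.016, 0.3, 0, 0.4, 0.1], [0, 0, 0, 1.0, 0, 0.3, 0.1], [0, 0, 0, 1.0, 0, 0, 0.1], [0, 0, 0, 0.8, 0, 0, 0.1], [0, 0, 0, 0.2, 0, 0, 0.1], [0, 0, 0, 0, 0, 0, 0.1]]]'

```text
time: 14.9
tool_pos: [0.4623, 0.1191, 0.1609]
tcp_rot: [0.243, 1.559, -0.243]
wrist_force: [0.5, -0.4, -2.5]
width: 0.204
```

```bash
python3 plan.py "(.46,.1165,.165)"  "(.46,.1165,.128)";python3 look.py d;python3 meas.py d .46 .116 .098 .13
```

```text
t 14.9 p [0.4623 0.1191 0.1609] w 0.204 F [ 0.5 -0.4 -2.5] q [ 0.2  -0.03  2.11  0.    1.06 -1.06]
tilt corr tool rv [ 0.     -0.0021  0.0003] toolx [-0.002  0.    -1.   ] tooly [ 0.305  0.953 -0.   ]
to (0.46, 0.1165, 0.165) cm [-0.41 -0.32 -0.14] norm 0.5
to (0.46, 0.1165, 0.128) cm [3.7  0.   0.01] norm 3.7
scene [0.4631 0.1195 0.114 ] [0.129 0.13  0.032] zmax 0.12990460895408873
side [0.4608 0.1196 0.1139] [0.128 0.132 0.032] zmax 0.1298069706141628
```

Emit:
arm_command --series '[[[0, 0, 0, 0.5, -0.4, -0.1, 0.1], [0, 0, 0, 0.8, 0, 0, 0.1], [0, 0, 0, 0.8, 0, 0, 0.1], [0, 0, 0, 0.7, 0, 0, 0.1], [0, 0, 0, 0.4, 0, 0, 0.1], [0, 0, 0, 0.2, 0, 0, 0.1], [0, 0, 0, 0, 0, 0, 0.1]]]'

```text
time: 15.7
tool_pos: [0.4619, 0.1155, 0.1286]
tcp_rot: [0.244, 1.555, -0.242]
wrist_force: [0.2, -0.4, -2.7]
width: 0.204
```

```bash
python3 plan.py  "(.46,.1165,.128)"
```

```text
t 15.7 p [0.4619 0.1155 0.1286] w 0.204 F [ 0.2 -0.4 -2.7] q [ 0.19  0.    2.15  0.    0.99 -1.07]
tilt corr tool rv [ 0.      0.0019 -0.0017] toolx [ 0.002  0.001 -1.   ] tooly [0.305 0.952 0.002]
to (0.46, 0.1165, 0.128) cm [ 0.05  0.03 -0.21] norm 0.2
```

Emit:
arm_command --series '[[[0, 0, 0, 0.2, 0, -0.1, 0.1], [0, 0, 0, 0.2, 0, 0, 0.1], [0, 0, 0, 0, 0, 0, 0.1]]]'

```text
time: 16.0
tool_pos: [0.4628, 0.1158, 0.1286]
tcp_rot: [0.244, 1.552, -0.242]
wrist_force: [0.4, -0.4, -2.0]
width: 0.202
```

Emit:
arm_command --series '[[[0, 0, 0, 0.3, 0, -0.1, 0.1], [0, 0, 0, 0, 0, 0, 0.1]]]'

```text
time: 16.2
tool_pos: [0.4639, 0.116, 0.1285]
tcp_rot: [0.243, 1.548, -0.241]
wrist_force: [-0.8, -0.1, -2.1]
width: 0.201
```

```bash
python3 plan.py  "(.46,.1165,.128)"
```

```text
t 16.2 p [0.4639 0.116  0.1285] w 0.201 F [-0.8 -0.1 -2.1] q [ 0.19  0.    2.15 -0.    0.99 -1.07]
tilt corr tool rv [ 0.      0.009  -0.0029] toolx [ 0.009  0.    -1.   ] tooly [0.304 0.953 0.003]
to (0.46, 0.1165, 0.128) cm [ 0.05 -0.07 -0.39] norm 0.4
```

Emit:
arm_command --series '[[[0, 0.009, -0.003, 0.3, -0.1, -0.4, 0.1], [0, 0, 0, 0.2, 0, 0, 0.1], [0, 0, 0, 0, 0, 0, 0.1]]]'

```text
time: 16.5
tool_pos: [0.4648, 0.1161, 0.1283]
tcp_rot: [0.242, 1.547, -0.24]
wrist_force: [-0.6, 0.3, -2.1]
width: 0.201
```

```bash
python3 plan.py  "(.46,.1165,.128)"; python3 look.py e;python3 meas.py e .46 .116 .077 .105
```

```text
t 16.5 p [0.4648 0.1161 0.1283] w 0.201 F [-0.6  0.3 -2.1] q [ 0.19  0.    2.14 -0.    0.98 -1.07]
tilt corr tool rv [ 0.      0.0099 -0.0026] toolx [ 0.01  -0.001 -1.   ] tooly [0.303 0.953 0.003]
to (0.46, 0.1165, 0.128) cm [ 0.02 -0.11 -0.47] norm 0.5
scene [0.4659 0.1142 0.091 ] [0.129 0.131 0.028] zmax 0.10496284529373401
side [0.4637 0.1152 0.091 ] [0.126 0.129 0.028] zmax 0.10498556562988948
```

View pics/c_e.png

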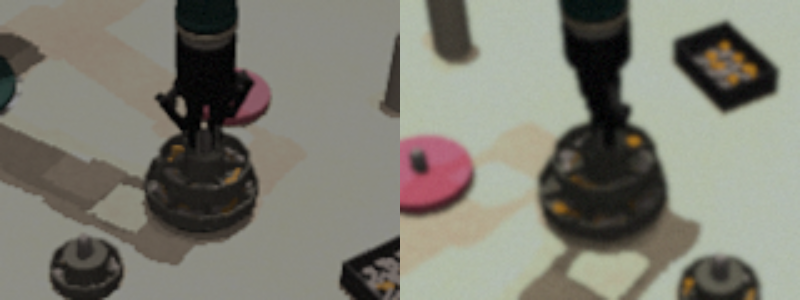

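Run:
```python
from h import *
for n in ("scene","side"):
    for tag,c,rr in (("e",(.4648,.1147),(.058,.063)),("e",(.4595,.116),(.073,.079)),("0",(.568,.28),(.058,.063)),("0",(.68,.009),(.073,.079))):
        W=cloud(n,np.load(f"pics/{n}_{tag}.npy") if tag!="0" else np.load(f"pics/{n}0.npy")).reshape(-1,3)
        r=np.hypot(W[:,0]-c[0],W[:,1]-c[1]);m=(r>rr[0])&(r<rr[1])
        a=np.arctan2(W[:,1]-c[1],W[:,0]-c[0]);
        print(n,tag,c,[round(float(np.percentile(W[m&(a>q)&(a<=q+np.pi/3)][:,2],90)),4) if (m&(a>q)&(a<=q+np.pi/3)).sum()>4 else None for q in np.arange(-np.pi,np.pi-.01,np.pi/3)])
```

```text
scene e (0.4648, 0.1147) [0.0854, 0.4851, 0.4765, 0.4532, 0.4794, 0.49]
scene e (0.4595, 0.116) [0.5026, 0.0462, 0.0436, 0.043, 0.0451, 0.5066]
scene 0 (0.568, 0.28) [0.0254, 0.0243, 0.0229, 0.0248, 0.0257, 0.0236]
scene 0 (0.68, 0.009) [0.0261, 0.0246, 0.0245, 0.0251, 0.0251, 0.0239]
side e (0.4648, 0.1147) [0.4381, 0.4844, 0.4798, 0.0879, 0.087, 0.0868]
side e (0.4595, 0.116) [0.0459, 0.4795, 0.0456, None, 0.0448, 0.0457]
side 0 (0.568, 0.28) [0.0232, 0.0242, 0.0264, 0.0236, 0.0257, 0.026]
side 0 (0.68, 0.009) [0.0246, 0.0256, 0.026, 0.0251, 0.0245, 0.0244]
```

The rim is at .087, so the tray is down, but about 5 mm off centre in x. I'll lift slightly, recentre, and lower again.

Emit:
arm_command --series '[[[0, 0, 0, -0.6, 0, 0, 0.1], [0, 0.01, -0.003, 0, -0.05, -0.5, 0.1], [0, 0, 0, 0, 0, 0, 0.1]]]'

```text
time: 16.9
tool_pos: [0.4583, 0.1171, 0.1322]
tcp_rot: [0.241, 1.561, -0.243]
wrist_force: [-0.1, 0.0, -3.6]
width: 0.2
```

```bash
python3 plan.py  "(.46,.1165,.128)"
```

```text
t 16.9 p [0.4583 0.1171 0.1322] w 0.2 F [-0.1  0.  -3.6] q [ 0.2  -0.01  2.14  0.    1.01 -1.07]
tilt corr tool rv [ 0.     -0.0031  0.0016] toolx [-0.003 -0.001 -1.   ] tooly [ 0.303  0.953 -0.002]
to (0.46, 0.1165, 0.128) cm [ 0.42 -0.01  0.19] norm 0.5
```

Emit:
arm_command --series '[[[0, -0.003, 0.002, 0.2, 0, 0.1, 0.1], [0, 0, 0, 0.2, 0, 0, 0.1], [0, 0, 0, 0.1, 0, 0, 0.1], [0, 0, 0, 0, 0, 0, 0.1]]]'

```text
time: 17.3
tool_pos: [0.459, 0.1169, 0.1283]
tcp_rot: [0.241, 1.558, -0.241]
wrist_force: [-0.6, -0.5, -3.0]
width: 0.201
```

```bash
python3 plan.py  "(.46,.1165,.128)"
```

```text
t 17.3 p [0.459  0.1169 0.1283] w 0.201 F [-0.6 -0.5 -3. ] q [ 0.2  -0.    2.15  0.    1.   -1.07]
tilt corr tool rv [ 0.     -0.0008  0.0001] toolx [-0.001  0.    -1.   ] tooly [ 0.303  0.953 -0.   ]
to (0.46, 0.1165, 0.128) cm [ 0.03 -0.    0.1 ] norm 0.1
```

Down at seat height and centred; release with a slight further press.

Emit:
arm_command --series '[[[0, 0, 0, 0.1, 0, 0, 0.1], [0, 0, 0, 0, 0, 0, 0.5], [0, 0, 0, 0, 0, 0, 0.5], [0, 0, 0, 0, 0, 0, 0.6], [0, 0, 0, -2, 0, 0, 0.6], [0, 0, 0, -3, 0, 0, 0.6], [0, 0, 0, -3, 0, 0, 0.6], [0, 0, 0, -2, 0, 0, 0.6], [0, 0, 0, -1, 0, 0, 0.6], [0, 0, 0, 0, 0, 0, 0.6]]]'

```text
time: 18.3
tool_pos: [0.4588, 0.1167, 0.2395]
tcp_rot: [0.241, 1.56, -0.242]
wrist_force: [-0.2, -0.4, -0.4]
width: 0.6
```

```bash
python3 look.py f;python3 meas.py f .46 .116 .075 .15;  python3 plan.py "(.4615,-.0895,.22)" "(.4615,-.0895,.066)"
```

```text
scene [0.4607 0.1165 0.1054] [0.128 0.128 0.061] zmax 0.1357584631406985
side [0.4572 0.1154 0.106 ] [0.127 0.13  0.062] zmax 0.136953701613317
t 18.4 p [0.4576 0.1165 0.2376] w 0.596 F [-0.4  0.9  0.2] q [ 0.2  -0.11  2.04  0.    1.22 -1.07]
tilt corr tool rv [ 0.     -0.0057  0.0027] toolx [-0.006 -0.001 -1.   ] tooly [ 0.303  0.953 -0.003]
to (0.4615, -0.0895, 0.22) cm [  1.77 -19.51   6.62] norm 20.7
to (0.4615, -0.0895, 0.066) cm [15.4   0.04  0.09] norm 15.4
```

View pics/c_f.png

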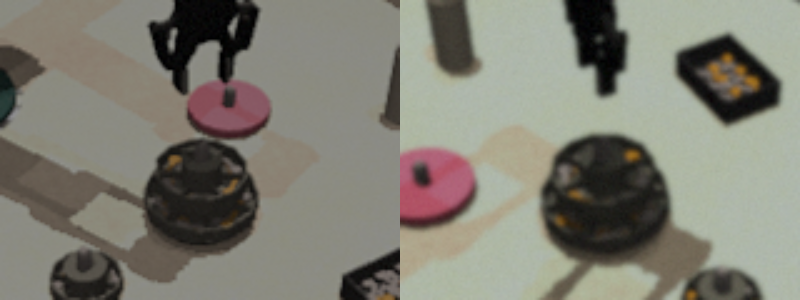

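The medium tray is seated: centre (.459,.116), pin top ≈ .134. Next, the small tray.

Emit:
arm_command --series '[[[0, -0.005, 0.003, 0, -2.0, 0.7, 0.6], [0, 0, 0, 0, -3.0, 1.0, 0.6], [0, 0, 0, 0, -3.2, 1.1, 0.6], [0, 0, 0, 0, -3.2, 1.1, 0.6], [0, 0, 0, 0, -3.2, 1.1, 0.6], [0, 0, 0, 0, -2.6, 0.9, 0.6], [0, 0, 0, 1, -1.6, 0.5, 0.6], [0, 0, 0, 2, -0.7, 0.2, 0.6], [0, 0, 0, 2, 0, 0, 0.6], [0, 0, 0, 0, 0, 0, 0.6]]]'

```text
time: 19.4
tool_pos: [0.4512, -0.096, 0.1681]
tcp_rot: [0.241, 1.585, -0.241]
wrist_force: [-1.0, -0.7, -0.8]
width: 0.597
```

```bash
python3 plan.py "(.4615,-.0895,.1)" "(.4615,-.0895,.066)"
```

```text
t 19.4 p [ 0.4512 -0.096   0.1681] w 0.597 F [-1.  -0.7 -0.8] q [-0.26 -0.06  2.12 -0.    1.1  -1.52]
tilt corr tool rv [ 0.     -0.0268  0.0042] toolx [-0.027  0.004 -1.   ] tooly [ 0.301  0.954 -0.004]
to (0.4615, -0.0895, 0.1) cm [6.79 0.96 0.96] norm 6.9
to (0.4615, -0.0895, 0.066) cm [3.4  0.01 0.09] norm 3.4
```

Emit:
arm_command --series '[[[0, -0.026, 0.004, 1, 0.4, 0.4, 0.6], [0, 0, 0, 2, 0.4, 0.4, 0.6], [0, 0, 0, 2, 0.1, 0, 0.6], [0, 0, 0, 1.2, 0, 0, 0.6], [0, 0, 0, 0.4, 0, 0, 0.6], [0, 0, 0, 0, 0, 0, 0.6]]]'

```text
time: 20.0
tool_pos: [0.4597, -0.0884, 0.0981]
tcp_rot: [0.24, 1.564, -0.239]
wrist_force: [-0.1, -0.0, -0.0]
width: 0.601
```

```bash
python3 plan.py "(.4615,-.0895,.1)" "(.4615,-.0895,.066)"
```

```text
t 20.0 p [ 0.4597 -0.0884  0.0981] w 0.601 F [-0.1 -0.  -0. ] q [-0.24  0.03  2.18  0.    0.94 -1.51]
tilt corr tool rv [ 0.     -0.006   0.0003] toolx [-0.006  0.001 -1.   ] tooly [ 0.3    0.954 -0.   ]
to (0.4615, -0.0895, 0.1) cm [-0.2  -0.05  0.21] norm 0.3
to (0.4615, -0.0895, 0.066) cm [3.4  0.   0.02] norm 3.4
```

Emit:
arm_command --series '[[[0, -0.006, 0, 0.6, -0.1, 0.2, 0.6], [0, 0, 0, 1.0, 0, 0, 0.6], [0, 0, 0, 1.0, 0, 0, 0.6], [0, 0, 0, 0.6, 0, 0, 0.6], [0, 0, 0, 0, 0, 0, 0.6], [0, 0, 0, 0, 0, 0, 0.6]]]'

```text
time: 20.6
tool_pos: [0.4632, -0.0906, 0.0655]
tcp_rot: [0.239, 1.553, -0.24]
wrist_force: [0.4, -0.2, -0.2]
width: 0.599
```

```bash
python3 plan.py "(.4615,-.0895,.066)"
```

```text
t 20.6 p [ 0.4632 -0.0906  0.0655] w 0.599 F [ 0.4 -0.2 -0.2] q [-0.25  0.08  2.2  -0.    0.85 -1.51]
tilt corr tool rv [0.     0.0044 0.0001] toolx [ 0.004 -0.001 -1.   ] tooly [ 0.3    0.954 -0.   ]
to (0.4615, -0.0895, 0.066) cm [-0.05  0.05 -0.2 ] norm 0.2
```

Emit:
arm_command --series '[[[0, 0.004, 0, 0, 0.05, -0.2, 0.1], [0, 0, 0, 0, 0, 0, 0.1], [0, 0, 0, 0, 0, 0, 0.1], [0, 0, 0, 0, 0, 0, 0.1], [0, 0, 0, 0, 0, 0, 0.1], [0, 0, 0, 0, 0, 0, 0.1]]]'

```text
time: 21.2
tool_pos: [0.4616, -0.0895, 0.0661]
tcp_rot: [0.239, 1.556, -0.24]
wrist_force: [-0.0, 0.3, -1.0]
width: 0.202
```

Emit:
arm_command --series '[[[0, 0, 0, -0.5, 0, 0, 0.1], [0, 0, 0, -1.5, 0, 0, 0.1], [0, 0, 0, -2.5, 0, 0, 0.1], [0, 0, 0, -3, 0, 0, 0.1], [0, 0, 0, -3, 0, 0, 0.1], [0, 0, 0, -3, 0, 0, 0.1], [0, 0, 0, -2.5, 0, 0, 0.1], [0, 0, 0, -1.5, 0, 0, 0.1], [0, 0, 0, -0.5, 0, 0, 0.1], [0, 0, 0, 0, 0, 0, 0.1]]]'

```text
time: 22.2
tool_pos: [0.4585, -0.0888, 0.2529]
tcp_rot: [0.24, 1.562, -0.239]
wrist_force: [0.5, -1.0, -1.8]
width: 0.202
```

```bash
python3 plan.py "(.459,.116,.25)"; python3 look.py g;python3 meas.py g .4615 -.0895 .15 .22
```

```text
t 22.2 p [ 0.4585 -0.0888  0.2529] w 0.202 F [ 0.5 -1.  -1.8] q [-0.24 -0.13  2.03 -0.    1.25 -1.51]
tilt corr tool rv [ 0.     -0.0046  0.0005] toolx [-0.005  0.001 -1.   ] tooly [ 0.3    0.954 -0.001]
to (0.459, 0.116, 0.25) cm [ 0.31 19.55 -6.1 ] norm 20.5
scene [ 0.4602 -0.0888  0.2024] [0.094 0.095 0.035] zmax 0.21999172229365427
side [ 0.457  -0.0894  0.2025] [0.096 0.095 0.034] zmax 0.21961109293465753
```

View pics/c_g.png

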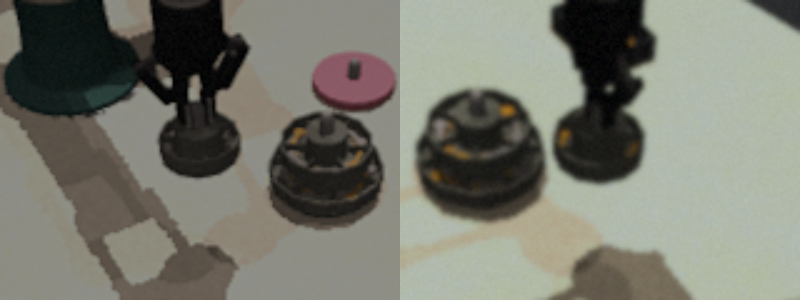

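Small tray held level, underside at about .187 against the stack top at .134. Carrying it over.

Emit:
arm_command --series '[[[0, -0.004, 0, 0, 1.0, -0.3, 0.1], [0, 0, 0, 0, 2.0, -0.6, 0.1], [0, 0, 0, 0, 2.8, -0.8, 0.1], [0, 0, 0, 0, 3.0, -0.9, 0.1], [0, 0, 0, 0, 3.0, -0.9, 0.1], [0, 0, 0, 0, 2.8, -0.8, 0.1], [0, 0, 0, 0, 2.0, -0.6, 0.1], [0, 0, 0, 0, 1.0, -0.3, 0.1], [0, 0, 0, 0, 0.5, -0.1, 0.1], [0, 0, 0, 0, 0, 0, 0.1]]]'

```text
time: 23.3
tool_pos: [0.4532, 0.1109, 0.2381]
tcp_rot: [0.24, 1.583, -0.244]
wrist_force: [-0.3, -0.6, -1.9]
width: 0.201
```

```bash
python3 plan.py "(.459,.116,.21)"
```

```text
t 23.3 p [0.4532 0.1109 0.2381] w 0.201 F [-0.3 -0.6 -1.9] q [ 0.18 -0.11  2.03  0.01  1.24 -1.08]
tilt corr tool rv [ 0.     -0.0252  0.0065] toolx [-0.026  0.001 -1.   ] tooly [ 0.302  0.953 -0.006]
to (0.459, 0.116, 0.21) cm [2.79 0.68 0.47] norm 2.9
```

Emit:
arm_command --series '[[[0, -0.025, 0.006, 0.3, 0.4, 0.3, 0.1], [0, 0, 0, 0.8, 0.2, 0.1, 0.1], [0, 0, 0, 0.8, 0, 0, 0.1], [0, 0, 0, 0.4, 0, 0, 0.1], [0, 0, 0, 0, 0, 0, 0.1]]]'

```text
time: 23.8
tool_pos: [0.4582, 0.1122, 0.2119]
tcp_rot: [0.241, 1.56, -0.246]
wrist_force: [0.2, -1.4, -1.5]
width: 0.208
```

```bash
python3 plan.py "(.459,.116,.17)";python3 look.py i;python3 meas.py i .46 .116 .146 .175
```

```text
t 23.8 p [0.4582 0.1122 0.2119] w 0.208 F [ 0.2 -1.4 -1.5] q [ 0.19 -0.09  2.07 -0.    1.17 -1.07]
tilt corr tool rv [ 0.     -0.0023  0.0037] toolx [-0.003 -0.003 -1.   ] tooly [ 0.306  0.952 -0.004]
to (0.459, 0.116, 0.17) cm [ 4.19  0.4  -0.03] norm 4.2
scene [0.4591 0.1111 0.1606] [0.095 0.095 0.029] zmax 0.1749112976126147
side [0.4566 0.1119 0.1605] [0.097 0.098 0.028] zmax 0.17470088093881764
```

Emit:
arm_command --series '[[[0, -0.002, 0.004, 0.5, 0.4, 0, 0.1], [0, 0, 0, 0.8, 0, 0, 0.1], [0, 0, 0, 0.8, 0, 0, 0.1], [0, 0, 0, 0.8, 0, 0, 0.1], [0, 0, 0, 0.6, 0, 0, 0.1], [0, 0, 0, 0.2, 0, 0, 0.1], [0, 0, 0, 0, 0, 0, 0.1]]]'

```text
time: 24.6
tool_pos: [0.4601, 0.1165, 0.1724]
tcp_rot: [0.245, 1.556, -0.243]
wrist_force: [0.8, -0.6, -1.0]
width: 0.202
```

```bash
python3 plan.py "(.459,.116,.17)"
```

```text
t 24.6 p [0.4601 0.1165 0.1724] w 0.202 F [ 0.8 -0.6 -1. ] q [ 0.2  -0.05  2.11  0.    1.08 -1.07]
tilt corr tool rv [ 0.      0.0009 -0.0014] toolx [ 0.001  0.001 -1.   ] tooly [0.306 0.952 0.001]
to (0.459, 0.116, 0.17) cm [ 0.24 -0.08 -0.09] norm 0.3
```

Emit:
arm_command --series '[[[0, 0, 0, 0.2, -0.1, -0.1, 0.1], [0, 0, 0, 0.1, 0, 0, 0.1], [0, 0, 0, 0, 0, 0, 0.1]]]'

```text
time: 24.9
tool_pos: [0.4594, 0.1159, 0.1704]
tcp_rot: [0.245, 1.555, -0.242]
wrist_force: [-0.1, -0.2, -1.7]
width: 0.202
```

```bash
python3 plan.py "(.459,.116,.17)"
```

```text
t 24.9 p [0.4594 0.1159 0.1704] w 0.202 F [-0.1 -0.2 -1.7] q [ 0.19 -0.05  2.11  0.    1.08 -1.07]
tilt corr tool rv [ 0.      0.002  -0.0019] toolx [ 0.003  0.001 -1.   ] tooly [0.306 0.952 0.002]
to (0.459, 0.116, 0.17) cm [ 0.04 -0.   -0.04] norm 0.1
```

Emit:
arm_command --series '[[[0, 0, 0, 0.1, 0, 0, 0.1], [0, 0, 0, 0, 0, 0, 0.5], [0, 0, 0, 0, 0, 0, 0.5], [0, 0, 0, 0, 0, 0, 0.6], [0, 0, 0, -2, 0, 0, 0.6], [0, 0, 0, -3, 0, 0, 0.6], [0, 0, 0, -3, 0, 0, 0.6], [0, 0, 0, -2, 0, 0, 0.6], [0, 0, 0, -1, 0, 0, 0.6], [0, 0, 0, 0, 0, 0, 0.6]]]'

```text
time: 25.9
tool_pos: [0.4594, 0.1158, 0.2836]
tcp_rot: [0.245, 1.553, -0.242]
wrist_force: [1.0, -0.2, 0.1]
width: 0.599
```

```bash
python3 look.py j;python3 meas.py j .46 .116 .115 .2;  python3 plan.py "(.5445,-.317,.22)" "(.5445,-.317,.066)"
```

```text
scene [0.4621 0.116  0.1459] [0.097 0.097 0.062] zmax 0.1768364405134527
side [0.4599 0.1152 0.1474] [0.097 0.097 0.065] zmax 0.179630984379213
t 26.0 p [0.4583 0.1156 0.2815] w 0.601 F [-0.1  0.7 -0.5] q [ 0.19 -0.14  1.98  0.    1.3  -1.07]
tilt corr tool rv [ 0.      0.0001 -0.0009] toolx [ 0.     0.001 -1.   ] tooly [0.306 0.952 0.001]
to (0.5445, -0.317, 0.22) cm [  6.11 -38.56  21.43] norm 44.5
to (0.5445, -0.317, 0.066) cm [ 1.54e+01 -1.00e-02 -0.00e+00] norm 15.4
```

View pics/c_j.png

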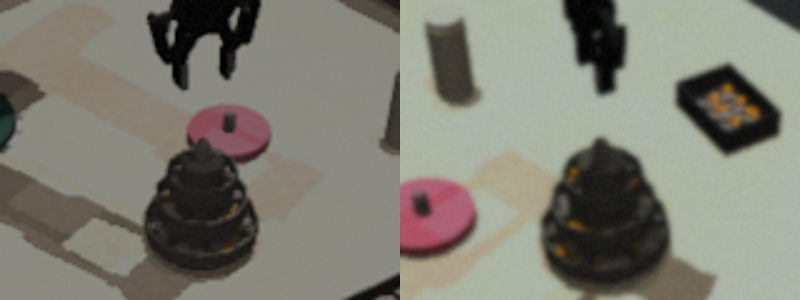

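The small tray is seated: centre (.461,.116), top ≈ .176. Now the cap.

Emit:
arm_command --series '[[[0, 0, 0, 0, -2.0, 1.1, 0.6], [0, 0, 0, 0, -3.2, 1.8, 0.6], [0, 0, 0, 0, -3.6, 2.0, 0.6], [0, 0, 0, 0, -3.6, 2.0, 0.6], [0, 0, 0, 0, -3.6, 2.0, 0.6], [0, 0, 0, 0.4, -3.6, 2.0, 0.6], [0, 0, 0, 0.8, -3.6, 2.0, 0.6], [0, 0, 0, 1.0, -3.6, 2.0, 0.6], [0, 0, 0, 1.0, -3.6, 2.0, 0.6], [0, 0, 0, 1.0, -3.2, 1.8, 0.6]]]'

```text
time: 27.0
tool_pos: [0.5284, -0.2689, 0.2182]
tcp_rot: [0.242, 1.581, -0.234]
wrist_force: [0.1, 0.1, 0.5]
width: 0.6
```

```bash
python3 plan.py "(.5445,-.317,.15)" "(.5445,-.317,.066)"
```

```text
t 27.0 p [ 0.5284 -0.2689  0.2182] w 0.6 F [0.1 0.1 0.5] q [-0.51  0.15  1.81 -0.    1.21 -1.78]
tilt corr tool rv [ 0.     -0.0238 -0.0015] toolx [-0.022  0.008 -1.   ] tooly [0.297 0.955 0.001]
to (0.5445, -0.317, 0.15) cm [ 6.74 -4.12  3.13] norm 8.5
to (0.5445, -0.317, 0.066) cm [ 8.4  -0.01  0.2 ] norm 8.4
```

Emit:
arm_command --series '[[[0, -0.023, 0, 0.5, -1.8, 1.2, 0.6], [0, 0, 0, 1.5, -1.3, 1.0, 0.6], [0, 0, 0, 2, -0.6, 0.6, 0.6], [0, 0, 0, 2, 0, 0, 0.6], [0, 0, 0, 2, 0, 0, 0.6], [0, 0, 0, 2, 0, 0, 0.6], [0, 0, 0, 1, 0, 0, 0.6], [0, 0, 0, 0, 0, 0, 0.6]]]'

```text
time: 27.8
tool_pos: [0.5334, -0.3152, 0.0837]
tcp_rot: [0.253, 1.583, -0.235]
wrist_force: [0.3, 0.9, 0.2]
width: 0.6
```

```bash
python3 plan.py "(.5445,-.317,.1)" "(.5445,-.317,.066)"
```

```text
t 27.8 p [ 0.5334 -0.3152  0.0837] w 0.6 F [0.3 0.9 0.2] q [-0.57  0.33  1.85 -0.    0.99 -1.83]
tilt corr tool rv [ 0.     -0.0271 -0.0073] toolx [-0.024  0.015 -1.   ] tooly [0.305 0.952 0.007]
to (0.5445, -0.317, 0.1) cm [-1.65  0.18  1.07] norm 2.0
to (0.5445, -0.317, 0.066) cm [ 3.4  -0.02  0.09] norm 3.4
```

Emit:
arm_command --series '[[[0, -0.027, -0.007, -1.6, 0.1, 0.6, 0.6], [0, 0, 0, 0, 0.1, 0.4, 0.6], [0, 0, 0, 0, 0, 0, 0.6]]]'

```text
time: 28.1
tool_pos: [0.5452, -0.3168, 0.1019]
tcp_rot: [0.242, 1.554, -0.244]
wrist_force: [-0.1, -0.1, 0.4]
width: 0.599
```

```bash
python3 plan.py "(.5445,-.317,.1)" "(.5445,-.317,.066)"
```

```text
t 28.1 p [ 0.5452 -0.3168  0.1019] w 0.599 F [-0.1 -0.1  0.4] q [-0.57  0.31  1.84  0.    0.99 -1.83]
tilt corr tool rv [0.     0.0031 0.0004] toolx [ 0.003 -0.001 -1.   ] tooly [ 0.305  0.952 -0.   ]
to (0.5445, -0.317, 0.1) cm [ 0.19 -0.04 -0.06] norm 0.2
to (0.5445, -0.317, 0.066) cm [ 3.4   0.   -0.01] norm 3.4
```

Emit:
arm_command --series '[[[0, 0.003, 0, 1.0, 0, 0, 0.6], [0, 0, 0, 1.0, 0, 0, 0.6], [0, 0, 0, 1.0, 0, 0, 0.6], [0, 0, 0, 0.6, 0, 0, 0.6], [0, 0, 0, 0, 0, 0, 0.6], [0, 0, 0, 0, 0, 0, 0.6]]]'

```text
time: 28.7
tool_pos: [0.5466, -0.3173, 0.0649]
tcp_rot: [0.241, 1.554, -0.244]
wrist_force: [0.2, 0.6, -0.6]
width: 0.6
```

```bash
python3 plan.py "(.5445,-.317,.066)"
```

```text
t 28.7 p [ 0.5466 -0.3173  0.0649] w 0.6 F [ 0.2  0.6 -0.6] q [-0.57  0.36  1.86 -0.    0.92 -1.83]
tilt corr tool rv [0.     0.0034 0.0014] toolx [ 0.003 -0.002 -1.   ] tooly [ 0.304  0.953 -0.001]
to (0.5445, -0.317, 0.066) cm [-0.11 -0.03 -0.21] norm 0.2
```

Emit:
arm_command --series '[[[0, 0.003, 0.001, -0.1, 0, -0.2, 0.1], [0, 0, 0, 0, 0, 0, 0.1], [0, 0, 0, 0, 0, 0, 0.1], [0, 0, 0, 0, 0, 0, 0.1], [0, 0, 0, 0, 0, 0, 0.1], [0, 0, 0, 0, 0, 0, 0.1]]]'

```text
time: 29.3
tool_pos: [0.5443, -0.3166, 0.0659]
tcp_rot: [0.243, 1.557, -0.243]
wrist_force: [-0.9, -0.4, -2.3]
width: 0.206
```

Emit:
arm_command --series '[[[0, 0, 0, -0.5, 0, 0, 0.1], [0, 0, 0, -1.5, 0, 0, 0.1], [0, 0, 0, -2.5, 0, 0, 0.1], [0, 0, 0, -3.5, 0, 0, 0.1], [0, 0, 0, -3.5, 0, 0, 0.1], [0, 0, 0, -3.5, 0, 0, 0.1], [0, 0, 0, -3.5, 0, 0, 0.1], [0, 0, 0, -2.5, 0, 0, 0.1], [0, 0, 0, -1.5, 0, 0, 0.1], [0, 0, 0, 0, 0, 0, 0.1]]]'

```text
time: 30.3
tool_pos: [0.5434, -0.3161, 0.3083]
tcp_rot: [0.241, 1.555, -0.244]
wrist_force: [-0.0, -0.2, -2.0]
width: 0.206
```

```bash
python3 plan.py "(.4605,.116,.285)"; python3 look.py k;python3 meas.py k .5445 -.317 .19 .27
```

```text
t 30.3 p [ 0.5434 -0.3161  0.3083] w 0.206 F [-0.  -0.2 -2. ] q [-0.57  0.15  1.64 -0.    1.35 -1.83]
tilt corr tool rv [0.     0.0028 0.0012] toolx [ 0.002 -0.002 -1.   ] tooly [ 0.304  0.953 -0.001]
to (0.4605, 0.116, 0.285) cm [  2.22  38.63 -21.06] norm 44.1
scene [ 0.5557 -0.3176  0.2553] [0.05  0.068 0.029] zmax 0.26999072581432293
side [ 0.5317 -0.3187  0.2547] [0.054 0.066 0.03 ] zmax 0.2699210228575085
```

View pics/c_k.png

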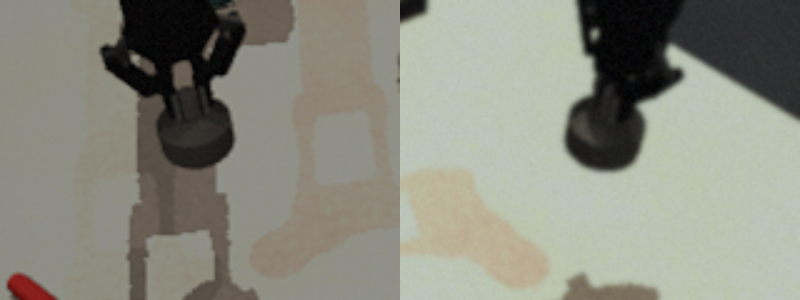

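Cap held level, underside ≈ .24, well over the stack top of .176. Carrying it over.

Emit:
arm_command --series '[[[0, 0, 0, 0, 1.5, -0.8, 0.1], [0, 0, 0, 0, 2.6, -1.4, 0.1], [0, 0, 0, 0, 3.2, -1.7, 0.1], [0, 0, 0, 0, 3.2, -1.7, 0.1], [0, 0, 0, 0, 3.2, -1.7, 0.1], [0, 0, 0, 0, 3.2, -1.7, 0.1], [0, 0, 0, 0, 3.2, -1.7, 0.1], [0, 0, 0, 0, 3.2, -1.7, 0.1], [0, 0, 0, 0, 3.2, -1.7, 0.1], [0, 0, 0, 0, 3.0, -1.6, 0.1]]]'

```text
time: 31.4
tool_pos: [0.4658, 0.0313, 0.2823]
tcp_rot: [0.258, 1.603, -0.242]
wrist_force: [1.0, 0.9, -1.5]
width: 0.209
```

```bash
python3 plan.py "(.4605,.116,.285)"
```

```text
t 31.4 p [0.4658 0.0313 0.2823] w 0.209 F [ 1.   0.9 -1.5] q [ 0.   -0.13  1.97  0.02  1.35 -1.26]
tilt corr tool rv [ 0.     -0.047  -0.0022] toolx [-0.044  0.017 -0.999] tooly [0.311 0.95  0.002]
to (0.4605, 0.116, 0.285) cm [-0.1   7.88 -3.15] norm 8.5
```

Emit:
arm_command --series '[[[0, -0.045, 0, 0, 2.2, -0.9, 0.1], [0, 0, 0, 0, 2.0, -0.8, 0.1], [0, 0, 0, 0, 1.4, -0.5, 0.1], [0, 0, 0, 0, 1.0, -0.4, 0.1], [0, 0, 0, 0, 0.5, -0.2, 0.1], [0, 0, 0, 0, 0, 0, 0.1]]]'

```text
time: 32.0
tool_pos: [0.4489, 0.1166, 0.2702]
tcp_rot: [0.242, 1.581, -0.244]
wrist_force: [0.5, 0.2, -2.1]
width: 0.204
```

```bash
python3 plan.py "(.4605,.116,.255)"
```

```text
t 32.0 p [0.4489 0.1166 0.2702] w 0.204 F [ 0.5  0.2 -2.1] q [ 0.2  -0.14  2.    0.01  1.3  -1.07]
tilt corr tool rv [ 0.     -0.0229  0.0051] toolx [-0.023  0.002 -1.   ] tooly [ 0.304  0.953 -0.005]
to (0.4605, 0.116, 0.255) cm [1.5  0.3  1.16] norm 1.9
```

Emit:
arm_command --series '[[[0, -0.022, 0.005, 0.2, 0.1, 0.6, 0.1], [0, 0, 0, 0.5, 0.1, 0.5, 0.1], [0, 0, 0, 0.5, 0, 0, 0.1], [0, 0, 0, 0, 0, 0, 0.1]]]'

```text
time: 32.4
tool_pos: [0.4609, 0.1129, 0.256]
tcp_rot: [0.243, 1.557, -0.245]
wrist_force: [-0.7, 0.3, -2.1]
width: 0.209
```

```bash
python3 plan.py "(.4605,.116,.212)";python3 look.py l;python3 meas.py l .46 .116 .192 .225
```

```text
t 32.4 p [0.4609 0.1129 0.256 ] w 0.209 F [-0.7  0.3 -2.1] q [ 0.19 -0.12  2.01 -0.    1.25 -1.07]
tilt corr tool rv [0.     0.0001 0.0015] toolx [-0.    -0.001 -1.   ] tooly [ 0.306  0.952 -0.001]
to (0.4605, 0.116, 0.212) cm [ 4.4   0.29 -0.13] norm 4.4
scene [0.4622 0.1132 0.2085] [0.073 0.074 0.032] zmax 0.22468230873272943
side [0.4589 0.1081 0.2091] [0.073 0.066 0.032] zmax 0.22498328139353296
```

View pics/c_l.png

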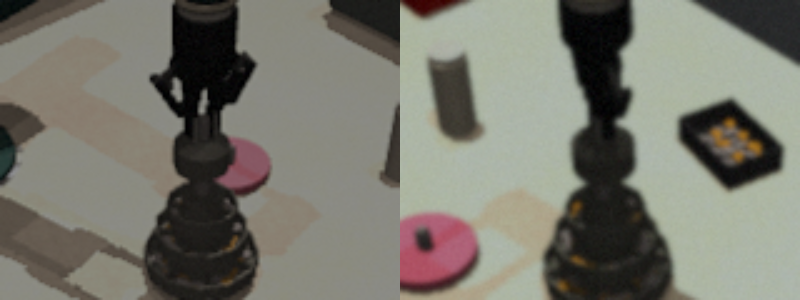

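Cap is above the small tray's pin, centred in x and 3 mm short in y. Correcting and lowering (seat at TCP ≈ .212).

Emit:
arm_command --series '[[[0, 0, 0, 0.4, 0.3, -0.1, 0.1], [0, 0, 0, 0.8, 0, 0, 0.1], [0, 0, 0, 0.8, 0, 0, 0.1], [0, 0, 0, 0.8, 0, 0, 0.1], [0, 0, 0, 0.8, 0, 0, 0.1], [0, 0, 0, 0.3, 0, 0, 0.1], [0, 0, 0, 0, 0, 0, 0.1]]]'

```text
time: 33.2
tool_pos: [0.4608, 0.1163, 0.214]
tcp_rot: [0.243, 1.557, -0.245]
wrist_force: [1.0, -0.8, -1.5]
width: 0.21
```

```bash
python3 plan.py "(.4605,.116,.212)"
```

```text
t 33.2 p [0.4608 0.1163 0.214 ] w 0.21 F [ 1.  -0.8 -1.5] q [ 0.2  -0.09  2.06 -0.    1.17 -1.06]
tilt corr tool rv [0.     0.0004 0.0012] toolx [ 0.    -0.001 -1.   ] tooly [ 0.306  0.952 -0.001]
to (0.4605, 0.116, 0.212) cm [ 0.2  -0.04 -0.02] norm 0.2
```

Emit:
arm_command --series '[[[0, 0, 0, 0.2, 0, 0, 0.1], [0, 0, 0, 0.1, 0, 0, 0.1], [0, 0, 0, 0, 0, 0, 0.1]]]'

```text
time: 33.5
tool_pos: [0.4616, 0.1164, 0.2121]
tcp_rot: [0.243, 1.555, -0.245]
wrist_force: [0.2, -0.3, -1.4]
width: 0.206
```

Emit:
arm_command --series '[[[0, 0, 0, 0.1, 0, 0, 0.1], [0, 0, 0, 0, 0, 0, 0.5], [0, 0, 0, 0, 0, 0, 0.5], [0, 0, 0, 0, 0, 0, 0.6], [0, 0, 0, -2, 0, 0, 0.6], [0, 0, 0, -3, 0, 0, 0.6], [0, 0, 0, -3, 0, 0, 0.6], [0, 0, 0, -2, 0, 0, 0.6], [0, 0, 0, -1, 0, 0, 0.6], [0, 0, 0, 0, 0, 0, 0.6]]]'

```text
time: 34.5
tool_pos: [0.4614, 0.1166, 0.3251]
tcp_rot: [0.244, 1.554, -0.244]
wrist_force: [0.1, 0.6, -0.4]
width: 0.6
```

```bash
python3 look.py m;python3 meas.py m .46 .116 .152 .25; python3 plan.py
```

```text
scene [0.4655 0.1171 0.1855] [0.071 0.076 0.067] zmax 0.21903276677349193
side [0.4601 0.1154 0.1865] [0.071 0.075 0.068] zmax 0.2204494390332996
t 34.6 p [0.4605 0.1164 0.323 ] w 0.598 F [ 0.3  0.6 -0.6] q [ 0.2  -0.16  1.92 -0.    1.38 -1.06]
tilt corr tool rv [ 0.     -0.0005  0.0016] toolx [-0.001 -0.001 -1.   ] tooly [ 0.306  0.952 -0.002]
```

View pics/c_m.png

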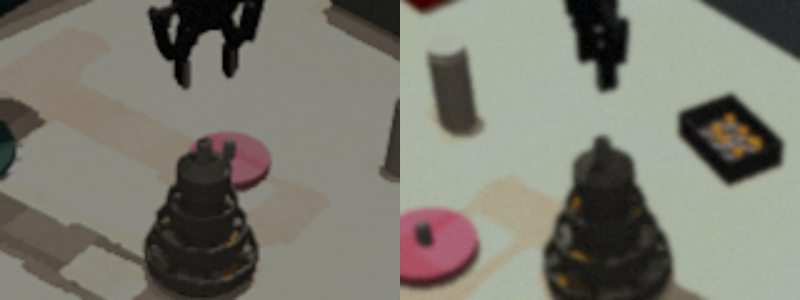

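View pics/scene_m.png

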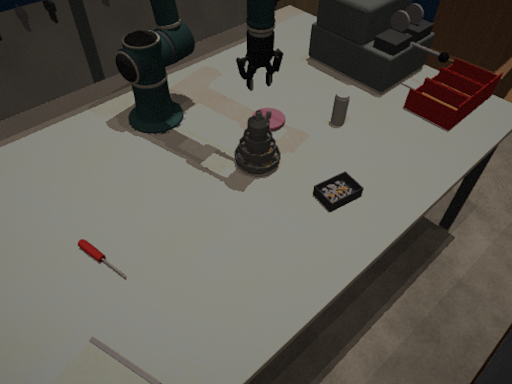

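The full scene shows the complete stack at (258,145), the can at (340,109), the bin at (338,191) and the screwdriver at (100,257), all unmoved. The gripper is clear of everything. Handing in.

```bash
python3 -c "
from workcell import bot
print(bot.finish_job())"
```

```text
the job is handed in; nothing more can be done
None
```

I rebuilt the carousel on the dark turntable in the required order: large tray, medium tray, small tray, then cap. Each part was lifted by its pin or knob, carried upright, lowered over the pin below and let go. I handed the job in about 35 s into the 128 s allowed; no verdict was reported.

My last camera checks, taken after each part was let go:

| Part | Pin or knob top, scene camera (m) | Expected (m) | Centre, both cameras (m) |
|---|---|---|---|
| Large tray | 0.094 | 0.092 | 0.4595, 0.116 |
| Medium tray | 0.136 | 0.134 | 0.459, 0.116 |
| Small tray | 0.177 | 0.176 | 0.461, 0.116 |
| Cap | 0.219 | 0.218 | 0.463, 0.116 |

- **Heights and level:** the side camera read 1–3 mm higher than the scene camera on every top. Both had also read 1–4 mm high on the same pins before anything moved. All four parts looked level in the pictures.
- **Centring:** each part was within about 2 mm of the one below. For the cap the two cameras disagreed by about 5 mm in x, still inside the 9 mm limit.
- **Surroundings:** the can, the screwdriver, the bin and the pink disc looked unmoved in the last picture, and the gripper was clear above the stack.

Two things went less smoothly:

- **Large tray:** the first grip looked too high on the pin, so I opened and gripped again lower.
- **Medium tray:** it first came down about 5 mm off centre, so I lifted it a few millimetres, recentred it and lowered it again before letting go.

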